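Close up a bead layout on the bead board

ROBOT

A 6-joint arm with a two-finger parallel gripper is mounted at the origin on a cart in front of the work surface, level with it; the furniture and walls round the work are solid. World frame = base frame: x ahead of the robot, y to its left, z up, the work surface at z = 0. Lengths are in m, angles in rad, forces in N, time in s.
With the tool pointing down it reaches from about 0.275 to 0.725 m from the base axis. Payload 5.6 kg.
Tool frame: the origin (TCP) lies midway between the tips of the shut fingers; the grasp point (between the pads) lies 19 mm behind it; z points along the fingers, y is the line along which they close (so a half turn about z gives the same grasp; the last joint's range is limited). The gripper opens to 85 mm and grips with 20 to 120 N. Pads are 22 mm wide; open, the fingers measure 114 mm over their backs; the gripper's body (76 mm by 85 mm) begins 54 mm behind the grasp point. The pads swing forward as they close: fully open they stand 13 mm farther back than shut.
Start: joints at [1.385, 0.255, 0.108, 0, -1.424, -0.285], TCP at [0.249, 0.49, 0.231] pointing down, gripper open.
Joint ranges: [-2.95, 2.95], [-1.21, 1.97], [-1.09, 1.5], [-2.87, 1.71], [-2.94, -0.07], [-3.05, 3.05]. Speed limits (rad/s): [2.57, 2.57, 3.14, 3.14, 3.14, 3.14].

INTERFACE

Orientations are given as a 3x3 rotation matrix whose columns are the frame's x, y, z axes.
In Python, from rig import get_obs, snapshot, arm, spotter gives the robot as it stands.
- The arm moves only by the tool send_rows, never from a script. Its argument "commands" is a list that holds one entry, the list of rows, each a list of 7 numbers: the shift along the tool's x, y, z as a fraction of full scale, then the turn, a rotation vector about the tool's x, y, z as a fraction of full scale, then the opening, from 0 (shut) to 1 (fully open). A call has exactly 8 rows; each row is the pose to reach, as a shift and turn from the pose commanded when the call began, along the tool's axes at that moment; what a row does not reach only later rows make up. Full scale, the value 1, is 100 cm for a shift and 45 degrees for a turn. A row lasts 1/10 s, in which the tool goes at most 50 mm and 8.59 degrees, less where a joint would pass 70% of its speed; a pose out of reach is approached as far as the arm can. A call with a number of a shift or a turn outside -1 to 1 is refused whole. A call with a gripper value outside its range is refused whole. The fingers move at their own pace and stop on an object; the grip force is fixed at half the most. Time passes only in rows, so rows that repeat a pose let the fingers close, or fill a call up. It gives the time, the measured TCP pose, the force, the opening and the grip force at its end, in the units of the state.
- get_obs(): the state, without advancing time (a new reading comes with each control period).
- snapshot(name): name is "side" or "top"; returns a dict with "image" (400x640x3 uint8, blue, green, red), "depth" (400x640 float32, m along the optical axis (not along the pixel's ray), 0 where there is no reading), "fx", "fy", "cx", "cy" (pixels), "extrinsics" (4x4, takes a point from camera to world coordinates). Camera axes: x right, y up, looking along -z (the intrinsics and any distortion apply to the point x, -y, -z); pixel columns grow to the right and rows downward; lengths in m; the calibration is good to about 2 mm. A picture is of the moment at which its call begins.
- arm.close_job(): hands the job in; it is judged then, once.
Trained networks look in the newest picture that a camera, given by its name, has taken for a name from the list of things; names that differ only in an ending like _2 or _b are one class to them, and where a whole thing is asked for, a point or a joint stands for the part that bears it (a point fixed in the world has none). Each returns a list of dicts, best first, with "conf" (0 to 1); they miss things now and then, are a little off and sometimes report something else, mostly with a low value. They report only what shows in the picture. A call takes as long as a camera call.
- spotter.look_for(camera, thing): "box" ([left, top, right, bottom] in pixels, round what is visible of it).
- spotter.silhouettes(camera, thing): "pixels" (400x640 bool, what is visible of it) and "box" ([left, top, right, bottom] in pixels, round what is visible of it).
- spotter.landmark_of(camera, thing): "xy" ([column, row] in pixels: a listed point, or the origin of a listed thing).
The state is a dict: "time": time; "joint_positions": joint angles; "qd": joint speeds; "joint_efforts": joint torques, N m; "eef_pos": TCP position; "orientation": TCP orientation; "wrist_force": force on the tool from outside, world axes, zero at the start; "wrist_torque": the same for the moment, N m; "grip_width": finger opening in m; "gripper_force": force on a finger pad.
Only numpy, scipy, OpenCV 4.12 (cv2) and the standard library are available. Lean on these libraries where they do the work, as an engineer would, in place of code of your own. Each camera call takes 0.05 s, during which the arm holds its last target. There are 200 camera calls.

TASK

Close up the necklace layout so that its length can be read: with the fingertips skimming the board, follow each leg of the U-shaped groove round its bend and gently push its three beads down to the orange-red stone bead, until on both sides the beads touch one another and the stone with no gaps. The stone must end at the red centre mark. Push only: no bead is pinched, picked up or brought out of the groove, do not press hard on the board, and leave the tin, the tweezers, the vial and the spool round the work where they are.

Things in the scene. Friction and masses are not known exactly. Their poses are not given: they have to be found in the camera images.
- bead_board: grey bead board on a wooden base, 240 x 200, top 40 mm high, fixed; one U groove 18 mm wide, 6 mm deep. Origin: centre of the groove's bend, on the underside; x runs along the legs away from the bend, y to the left leg, z up. Groove centre line: half circle of radius 70 mm about the origin on the -x side, then straight legs at y = +70 and -70 mm from x = 0 to closed ends at x = 119 mm
- left_end (a point): closed end of the groove's left leg, on its centre line at the height of the board's top (board frame x = 119, y = +70, z = 40 mm). The board's outline reaches from x = -100 to 140 mm and y = -100 to 100 mm in its frame
- right_end (a point): closed end of the groove's right leg, on its centre line at the height of the board's top (board frame x = 119, y = -70, z = 40 mm)
- zero_mark (a point): the middle of the groove's bend at the height of the board's top, between two red printed lines: the centre mark of the layout (board frame x = -70, y = 0, z = 40 mm)
- focal: orange-red stone barrel bead, the middle piece, 26 mm long and 16 mm thick (11 mm at its ends), loose, lying in the groove at the centre mark; origin at its centre, its x axis is its length, which lies along the groove. It stands 10 mm above the board's top; 20 to 32 g
- left_1: dark grey haematite barrel bead, 16 mm long and 16 mm thick (11 mm at its ends), loose, starts in the groove's left leg (board y = +70 mm); number 1 of 3 counted from the stone bead. Origin at its centre, its x axis is its length, along the groove; the top of the bead stands 10 mm above the board's top; 10 to 26 g, slides when pushed along the groove
- left_2: brass barrel bead, 16 mm long and 16 mm thick (11 mm at its ends), loose, starts in the groove's left leg (board y = +70 mm); number 2 of 3 counted from the stone bead. Origin at its centre, its x axis is its length, along the groove; the top of the bead stands 10 mm above the board's top; 10 to 26 g, slides when pushed along the groove
- left_3: dark grey haematite barrel bead, 16 mm long and 16 mm thick (11 mm at its ends), loose, starts in the groove's left leg (board y = +70 mm); number 3 of 3 counted from the stone bead. Origin at its centre, its x axis is its length, along the groove; the top of the bead stands 10 mm above the board's top; 10 to 26 g, slides when pushed along the groove
- right_1: dark grey haematite barrel bead, 16 mm long and 16 mm thick (11 mm at its ends), loose, starts in the groove's right leg (board y = -70 mm); number 1 of 3 counted from the stone bead. Origin at its centre, its x axis is its length, along the groove; the top of the bead stands 10 mm above the board's top; 10 to 26 g, slides when pushed along the groove
- right_2: brass barrel bead, 16 mm long and 16 mm thick (11 mm at its ends), loose, starts in the groove's right leg (board y = -70 mm); number 2 of 3 counted from the stone bead. Origin at its centre, its x axis is its length, along the groove; the top of the bead stands 10 mm above the board's top; 10 to 26 g, slides when pushed along the groove
- right_3: dark grey haematite barrel bead, 16 mm long and 16 mm thick (11 mm at its ends), loose, starts in the groove's right leg (board y = -70 mm); number 3 of 3 counted from the stone bead. Origin at its centre, its x axis is its length, along the groove; the top of the bead stands 10 mm above the board's top; 10 to 26 g, slides when pushed along the groove
- tin: small round aluminium tin, 42 mm wide and 18 mm high, loose, standing in the 6 mm deep tray between the legs (board frame x 8 to 106, y -40 to 40 mm), where also five spare beads are fixed; origin at the centre of its underside; leave alone
- tweezers: steel tweezers, 127 mm long, 8 mm high, lying loose on the worktop to the left of the board; origin at the centre of the underside; leave alone
- vial: clear vial of beads with a cap, 16 mm across and 62 mm high, standing loose to the right of the board; origin at the centre of the underside; leave alone
- bench_lamp: white strip lamp of the bench, fixed, an obstacle: its head (x 0.31 to 0.45, y -0.03 to 0.42, z 0.21 to 0.26 m in the world) hangs over the worktop left of the board, and its arm rises from the head's middle at (0.38, 0.19, 0.34) to (0.63, 0.38, 0.55) and down to its foot at (0.77, 0.46). Origin, without meaning for the task, at (0.56, 0.24, 0). Go round it on the near side, above the head
- nylon_spool: spool of nylon line, 50 mm across and 22 mm high, standing loose to the right of the board; origin at the centre of the underside; leave alone

How it is judged:
By the outcome, as a careful person would: the job done as asked, in the order asked, and still so for the second after the job is handed in, with the robot touching nothing.
It also fails if it takes over 64 s, if anything falls off the work surface, if the arm or the gripper's body presses on something with over 40 N, if the wrist force passes 120 N, or if a joint passes its speed limit or range.

## Working session

There is one attempt and no reset: what is moved stays moved. The work goes in short steps, Python scripts to look and compute and a tool call to move; the robot and the scene stay as the last step left them, time stands still between calls to the robot, and variables do not carry over. Pictures are saved under pics/ and viewed, at most 10 in all, crops included, and the job is handed in when it is done.

Besides the shell and the picture viewer there is one more tool, called after "Emit:" as name(argument=value, ...), one argument or row to a line, values as JSON. send_rows: Moves the arm, as the interface text tells. Shift numbers are shares of 100 cm and turn numbers shares of 45 degrees, none past 1 either way. Its arguments: {"type":"object","properties":{"commands":{"type":"array","items":{"type":"array","items":{"type":"array","items":{"type":"number"}}}}},"required":["commands"]}

```bash
ls; mkdir -p pics; cat > h.py <<'E'
import numpy as np, cv2
from rig import get_obs, snapshot, arm, spotter
def w(s,u,v,d=None,z=None):
    E=s["extrinsics"]; r=np.array([(u-s["cx"])/s["fx"],-(v-s["cy"])/s["fy"],-1.])
    R=E[:3,:3]@r
    if d is None: d=(z-E[2,3])/R[2]
    return E[:3,3]+R*d
E
python3 - <<'E'
from h import *
o=get_obs(); print(o["time"],o["eef_pos"],o["orientation"],o["wrist_force"],o["grip_width"])
for c in ["top","side"]:
    s=snapshot(c); cv2.imwrite(f"pics/{c}0.png",s["image"]); print(c,s["extrinsics"][:3,3], s["fx"])
    for t,z in [("left_end",.04),("right_end",.04),("zero_mark",.04),("focal",.042),("left_1",.042),("left_2",.042),("tin",.034),("vial",0),("nylon_spool",0),("tweezers",0)]:
        for d in spotter.landmark_of(c,t)[:7]:
            if d["conf"]>.3: print(t,round(d["conf"],2),np.round(d["xy"]),np.round(w(s,*d["xy"],z=z),4))
E
```

```text
pics
0.0 [0.24921056 0.48973775 0.23042047] [[ 8.91177032e-01 -4.53655025e-01 -7.84536352e-04]
 [-4.53655698e-01 -8.91175402e-01 -1.70613582e-03]
 [ 7.48375883e-05  1.87637844e-03 -9.99998237e-01]] [-0.02262382  0.02321213 -0.70177796] 0.08537977187279533
top [ 0.36859914 -0.14747872  1.21612918] 434.2239417751868
left_end 0.66 [326. 173.] [ 0.6148 -0.1221  0.04  ]
right_end 0.9 [376. 176.] [ 0.6073 -0.2611  0.04  ]
zero_mark 0.86 [350. 242.] [ 0.4257 -0.1888  0.04  ]
zero_mark 0.69 [379. 173.] [ 0.6152 -0.2691  0.04  ]
zero_mark 0.49 [326. 185.] [ 0.5822 -0.1249  0.04  ]
zero_mark 0.43 [375. 215.] [ 0.4991 -0.2576  0.04  ]
focal 0.61 [348. 240.] [ 0.4307 -0.1847  0.042 ]
left_1 0.59 [323. 201.] [ 0.5374 -0.1163  0.042 ]
left_1 0.5 [324. 214.] [ 0.5011 -0.1183  0.042 ]
left_1 0.45 [327. 186.] [ 0.5785 -0.1277  0.042 ]
left_2 0.59 [323. 201.] [ 0.5374 -0.1163  0.042 ]
left_2 0.5 [324. 214.] [ 0.5011 -0.1183  0.042 ]
left_2 0.45 [327. 186.] [ 0.5785 -0.1277  0.042 ]
tin 0.51 [350. 204.] [ 0.5304 -0.1892  0.034 ]
vial 0.58 [456. 235.] [ 0.4492 -0.4847  0.    ]
nylon_spool 0.79 [450. 204
[... 198 characters left out ...]
nd 0.66 [385. 232.] [ 0.605  -0.2775  0.04  ]
zero_mark 0.64 [299. 231.] [ 0.4341 -0.1827  0.04  ]
focal 0.44 [293. 234.] [ 0.4141 -0.1955  0.042 ]
left_1 0.61 [336. 213.] [ 0.563  -0.1255  0.042 ]
left_1 0.6 [345. 238.] [ 0.505  -0.2662  0.042 ]
left_1 0.57 [314. 215.] [ 0.5085 -0.1143  0.042 ]
left_1 0.55 [325. 217.] [ 0.526  -0.1383  0.042 ]
left_2 0.61 [336. 213.] [ 0.563  -0.1255  0.042 ]
left_2 0.6 [345. 238.] [ 0.505  -0.2662  0.042 ]
left_2 0.57 [314. 215.] [ 0.5085 -0.1143  0.042 ]
left_2 0.55 [325. 217.] [ 0.526  -0.1383  0.042 ]
vial 0.57 [379. 313.] [ 0.4452 -0.4817  0.    ]
nylon_spool 0.74 [415. 298.] [ 0.5324 -0.4732  0.    ]
tweezers 0.55 [323. 207.] [ 0.6134  0.0317 -0.    ]
```

```bash
python3 - <<'E'
import cv2
a=cv2.imread("pics/top0.png")[150:270,290:410]; cv2.imwrite("pics/t.png",cv2.resize(a,(600,600),interpolation=cv2.INTER_CUBIC))
E
```

```text
(no output)
```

View pics/t.png

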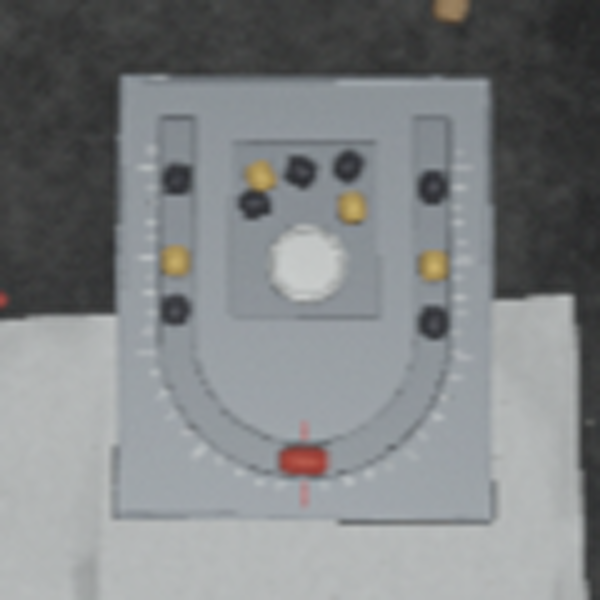

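View pics/side0.png

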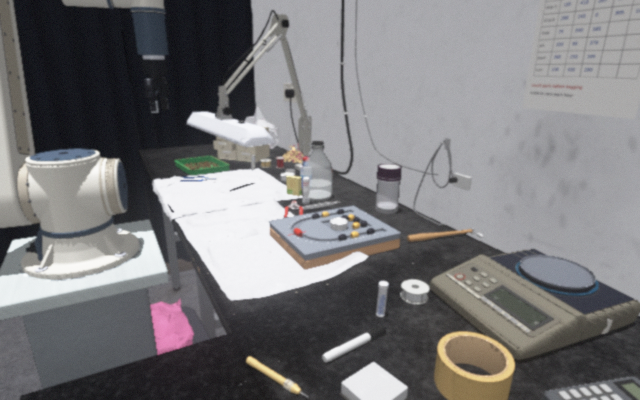

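```bash
cat >> h.py <<'E'
from scipy.optimize import least_squares
def fit(s,P,B):  # pixels, board pts (mm)
    W=np.array([w(s,*p,z=b[2]/1000)[:2] for p,b in zip(P,B)]); B=np.array(B)[:,:2]/1000
    f=lambda q:(q[:2]+B@np.array([[np.cos(q[2]),np.sin(q[2])],[-np.sin(q[2]),np.cos(q[2])]])-W).ravel()
    r=least_squares(f,[.5,-.19,0],loss="soft_l1",f_scale=.002); return r.x,f(r.x).reshape(-1,2)*1000
def tob(q,p):
    d=np.array(p[:2])-q[:2]; c,n=np.cos(q[2]),np.sin(q[2]); return np.array([c*d[0]+n*d[1],-n*d[0]+c*d[1]])*1000
E
python3 - <<'E'
from h import *
s=snapshot("top"); print(s.keys(),s["cx"],s["cy"])
T=lambda X,Y:((X+.5)/5-.5+290,(Y+.5)/5-.5+150)
P=[T(120,76),T(490,79),T(177,117),T(432,117),T(304,461),T(304,421),T(304,507)]
B=[(140,100,40),(140,-100,40),(128,70,40),(128,-70,40),(-70,0,50),(-57,0,40),(-90,0,40)][:5]
B2=[(140,100,40),(140,-100,40),(119,70,40),(119,-70,40)]
for P_,B_ in [(P[:2]+[P[4]],B[:2]+[B[4]]),(P[:4],B2)]:
    q,r=fit(s,P_,B_); print(np.round(q,4),np.round(r,1).tolist())
P_=P[:5];B_=B2+[B[4]]
q,r=fit(s,P_,B_); print(np.round(q,4),np.round(r,1).tolist())
for X,Y in [(177,179),(175,261),(175,310),(433,188),(433,266),(433,323),(304,461)]:
    p=w(s,*T(X,Y),z=.047);print(np.round(p,3),np.round(tob(q,p),1))
# depth check
for X,Y in [(250,400),(140,300),(470,300),(304,480)]:
    u,v=map(round,T(X,Y)); print(np.round(w(s,u,v,d=s["depth"][v,u]),4))
E
```

```text
dict_keys(['image', 'depth', 'fx', 'fy', 'cx', 'cy', 'extrinsics']) 320.9400773432839 198.57911835622392
[ 0.4971 -0.1908 -0.0032] [[-0.7, -2.3], [-0.5, 2.0], [1.3, 0.1]]
[ 0.497  -0.1908 -0.0014] [[-0.9, -2.1], [-0.3, 2.2], [1.1, -0.2], [0.2, 0.2]]
[ 0.4968 -0.1908 -0.0015] [[-1.2, -2.1], [-0.6, 2.2], [0.8, -0.2], [-0.0, 0.2], [1.0, -0.1]]
[ 0.579 -0.121  0.047] [82.1 69.7]
[ 0.534 -0.121  0.047] [36.8 70.3]
[ 0.507 -0.121  0.047] [10. 70.]
[ 0.575 -0.261  0.047] [ 78.1 -69.8]
[ 0.532 -0.26   0.047] [ 35.2 -69.6]
[ 0.501 -0.26   0.047] [  4.2 -69.4]
[ 0.426 -0.191  0.047] [-70.8  -0.1]
[ 0.4579 -0.1629  0.0397]
[ 0.5119 -0.1026  0.0405]
[ 0.5133 -0.2821  0.0393]
[ 0.415  -0.1899  0.041 ]
```

Emit:
send_rows(
  commands=[
    [[0, 0, -0.05, 0, 0, 0, 0], [0, 0, -0.1, 0, 0, 0, 0], [0, 0, -0.15, 0, 0, 0, 0], [0, 0.02, -0.19, 0, 0, 0.1, 0], [0, 0.06, -0.19, 0, 0, 0.25, 0], [0, 0.1, -0.19, 0, 0, 0.4, 0], [0, 0.14, -0.19, 0, 0, 0.6, 0], [0, 0.17, -0.19, 0, 0, 0.75, 0]],
  ],
)

```text
time: 1.95
eef_pos: [0.1718, 0.3367, 0.4219]
orientation: [[0.484, -0.875, 0.0], [-0.875, -0.484, 0.002], [-0.001, -0.001, -1.0]]
wrist_force: [-0.3, 0.2, 0.2]
grip_width: 0.0003
gripper_force: 0.0
```

Emit:
send_rows(
  commands=[
    [[0.033, 0.001, 0, 0, 0, 0.12, 0], [0.066, 0.003, 0, 0, 0, 0.25, 0], [0.099, 0.005, 0, 0, 0, 0.37, 0], [0.132, 0.006, 0, 0, 0, 0.5, 0], [0.165, 0.008, 0, 0, 0, 0.62, 0], [0.2, 0.009, 0, 0, 0, 0.75, 0], [0.23, 0.011, 0, 0, 0, 0.88, 0], [0.264, 0.012, 0, 0, 0, 1, 0]],
  ],
)

```text
time: 2.75
eef_pos: [0.2911, 0.1012, 0.4216]
orientation: [[-0.274, -0.962, 0.001], [-0.962, 0.274, 0.001], [-0.001, -0.001, -1.0]]
wrist_force: [1.1, 0.2, -0.1]
grip_width: 0.0002
gripper_force: 0.0
```

Emit:
send_rows(
  commands=[
    [[0.023, -0.021, 0, 0, 0, 0.12, 0], [0.046, -0.042, 0, 0, 0, 0.25, 0], [0.068, -0.062, 0, 0, 0, 0.37, 0], [0.091, -0.083, 0, 0, 0, 0.5, 0], [0.114, -0.104, 0, 0, 0, 0.62, 0], [0.137, -0.125, 0, 0, 0, 0.75, 0], [0.16, -0.146, 0, 0, 0, 0.88, 0], [0.182, -0.166, 0, 0, 0, 1, 0]],
  ],
)

```text
time: 3.55
eef_pos: [0.4018, -0.1191, 0.4213]
orientation: [[-0.874, -0.485, 0.0], [-0.485, 0.874, 0.0], [-0.0, -0.0, -1.0]]
wrist_force: [-0.6, 0.1, 0.4]
grip_width: 0.0002
gripper_force: 0.0
```

```bash
cat > plan.py <<'E'
from h import *
Q=[.4970,-.1908,-.0015]
def path(side,a):  # arc a(mm) from mark along side -> board pos, leg-dir yaw (away from the mark)
    L=70*np.pi/2
    if a>=L: x,y,t=a-L,70.,0.
    else: g=a/70; x,y,t=-70*np.cos(g),70*np.sin(g),np.pi/2-g
    return x,side*y,side*t
def pose(side,a,off):  # tool centre, off mm behind contact at arc a, along straight tangent at a
    x,y,t=path(side,a); x+=off*np.cos(t); y+=off*np.sin(t)
    c,n=np.cos(Q[2]),np.sin(Q[2])
    return np.array([Q[0]+(c*x-n*y)/1e3,Q[1]+(n*x+c*y)/1e3]), t+Q[2]+np.pi
def rows(side,arcs,z,off=11):
    from scipy.spatial.transform import Rotation as R
    o=get_obs(); p=np.array(o["eef_pos"]); M=np.array(o["orientation"])
    for a in arcs:
        q,yaw=pose(side,a,off); zz=z
        T=np.array([[np.cos(yaw),np.sin(yaw),0],[np.sin(yaw),-np.cos(yaw),0],[0,0,-1]])
        d=M.T@(np.array([*q,zz])-p); r=R.from_matrix(M.T@T).as_rotvec()/(np.pi/4)
        print([*np.round(d,4).tolist(),*np.round(r,3).tolist(),0])
E
python3 - <<'E'
from plan import *
print(pose(1,110+82+8,11+16)); o=get_obs(); print(o["eef_pos"],o["joint_positions"])
rows(1,[110+82+8+12],.1)
E
```

```text
(array([ 0.61414913, -0.12097565]), 3.140092653589793)
[ 0.40176505 -0.11909227  0.42133626] [ 8.91676703e-02  1.03068490e-02  3.00191989e-01 -1.11165037e-05
 -1.86035193e+00 -1.15353403e+00]
[-0.1812, -0.1027, 0.3214, -0.0, 0.0, 0.647, 0]
```

Emit:
send_rows(
  commands=[
    [[-0.03, -0.015, 0.03, 0, 0, 0.12, 0], [-0.06, -0.03, 0.065, 0, 0, 0.24, 0], [-0.09, -0.05, 0.1, 0, 0, 0.36, 0], [-0.12, -0.07, 0.135, 0, 0, 0.48, 0], [-0.15, -0.085, 0.17, 0, 0, 0.6, 0], [-0.17, -0.096, 0.21, 0, 0, 0.647, 0], [-0.1812, -0.1027, 0.25, 0, 0, 0.647, 0], [-0.1812, -0.1027, 0.29, 0, 0, 0.647, 0]],
  ],
)

```text
time: 4.35
eef_pos: [0.6108, -0.1186, 0.1286]
orientation: [[-1.0, -0.003, -0.001], [-0.003, 1.0, -0.0], [0.001, -0.0, -1.0]]
wrist_force: [0.3, 0.5, -0.4]
grip_width: -0.0001
gripper_force: 0.0
```

```bash
python3 - <<'E'
from plan import *
print(get_obs()["eef_pos"])
rows(1,[212],.048); rows(1,[212],.042)
E
```

```text
[ 0.61082167 -0.11864823  0.12863907]
[0.0006, -0.0023, 0.0806, -0.0, -0.001, 0.005, 0]
[0.0006, -0.0023, 0.0866, -0.0, -0.001, 0.005, 0]
```

Emit:
send_rows(
  commands=[
    [[0, -0.001, 0.03, 0, 0, 0, 0], [0, -0.002, 0.05, 0, 0, 0, 0], [0, -0.002, 0.065, 0, 0, 0, 0], [0, -0.002, 0.075, 0, 0, 0, 0], [0, -0.002, 0.08, 0, 0, 0, 0], [0, -0.002, 0.08, 0, 0, 0, 0], [0, -0.002, 0.08, 0, 0, 0, 0], [0, -0.002, 0.08, 0, 0, 0, 0]],
  ],
)

```text
time: 5.15
eef_pos: [0.6104, -0.1207, 0.0523]
orientation: [[-1.0, -0.003, 0.002], [-0.003, 1.0, -0.0], [-0.002, -0.0, -1.0]]
wrist_force: [0.3, -0.3, -0.0]
grip_width: 0.0002
gripper_force: 0.0
```

```bash
python3 - <<'E'
from plan import *
o=get_obs();print(o["eef_pos"],o["wrist_force"])
s=snapshot("top");cv2.imwrite("pics/t1.png",cv2.resize(s["image"][150:270,290:410],(600,600),interpolation=cv2.INTER_CUBIC))
s=snapshot("side");cv2.imwrite("pics/s1.png",cv2.resize(s["image"][180:280,250:410],(800,500),interpolation=cv2.INTER_CUBIC))
rows(1,np.linspace(207,177,7),.042)
E
```

```text
[ 0.61036443 -0.12066248  0.05232487] [ 0.25200486 -0.27403856 -0.01459532]
[0.005, -0.0003, 0.0101, -0.0, 0.002, 0.006, 0]
[0.01, -0.0003, 0.0101, -0.0, 0.002, 0.006, 0]
[0.015, -0.0003, 0.0101, -0.0, 0.002, 0.006, 0]
[0.02, -0.0003, 0.0101, -0.0, 0.002, 0.006, 0]
[0.025, -0.0002, 0.0101, -0.0, 0.002, 0.006, 0]
[0.03, -0.0002, 0.01, -0.0, 0.002, 0.006, 0]
[0.035, -0.0002, 0.01, -0.0, 0.002, 0.006, 0]
```

View pics/s1.png

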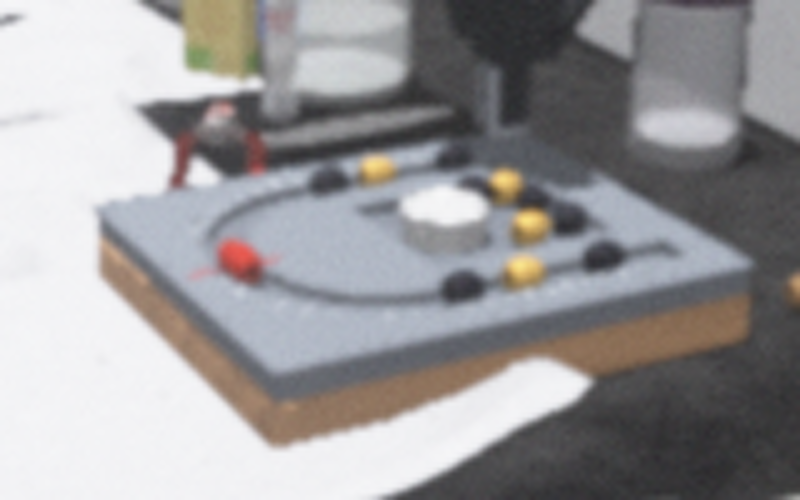

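Emit:
send_rows(
  commands=[
    [[0, 0, 0.005, 0, 0.002, 0.005, 0], [0, 0, 0.009, 0, 0.002, 0.005, 0], [0, 0, 0.009, 0, 0.002, 0.005, 0], [0.005, 0, 0.009, 0, 0.002, 0.005, 0], [0.01, 0, 0.009, 0, 0.002, 0.005, 0], [0.015, 0, 0.009, 0, 0.002, 0.005, 0], [0.02, 0, 0.009, 0, 0.002, 0.005, 0], [0.025, 0, 0.009, 0, 0.002, 0.005, 0]],
  ],
)

```text
time: 6.05
eef_pos: [0.5843, -0.1207, 0.0425]
orientation: [[-1.0, 0.001, -0.001], [0.001, 1.0, 0.0], [0.001, 0.0, -1.0]]
wrist_force: [-0.5, 0.5, 0.1]
grip_width: 0.0002
gripper_force: 0.0
```

```bash
python3 - <<'E'
from plan import *
o=get_obs();print(o["eef_pos"],o["wrist_force"])
rows(1,[187,180,130,123],.0418)
E
```

```text
[ 0.58426405 -0.12071726  0.04247969] [-0.46108793  0.48469828  0.14269123]
[-0.0009, -0.0002, 0.0007, 0.0, -0.002, 0.0, 0]
[0.0061, -0.0002, 0.0007, 0.0, -0.002, 0.0, 0]
[0.0561, -0.0002, 0.0008, 0.0, -0.002, 0.0, 0]
[0.0631, -0.0002, 0.0008, 0.0, -0.002, 0.0, 0]
```

Emit:
send_rows(
  commands=[
    [[0.006, 0, 0, 0, 0, 0, 0], [0.012, 0, 0, 0, 0, 0, 0], [0.018, 0, 0, 0, 0, 0, 0], [0.024, 0, 0, 0, 0, 0, 0], [0.03, 0, 0, 0, 0, 0, 0], [0.036, 0, 0, 0, 0, 0, 0], [0.042, 0, 0, 0, 0, 0, 0], [0.048, 0, 0, 0, 0, 0, 0]],
  ],
)

```text
time: 6.85
eef_pos: [0.5362, -0.1207, 0.0424]
orientation: [[-1.0, 0.001, -0.002], [0.001, 1.0, -0.0], [0.002, -0.0, -1.0]]
wrist_force: [-0.1, -1.4, 0.5]
grip_width: -0.0002
gripper_force: 0.1
```

```bash
python3 - <<'E'
from plan import *
o=get_obs();print(o["eef_pos"],o["wrist_force"])
for c in ["top","side"]: 
    s=snapshot(c);b=(slice(150,270),slice(290,410)) if c=="top" else (slice(180,280),slice(250,410))
    cv2.imwrite(f"pics/{c}2.png",cv2.resize(s["image"][b],None,fx=5,fy=5,interpolation=cv2.INTER_CUBIC))
rows(1,np.linspace(132,90,8),.0418)
E
```

```text
[ 0.53623473 -0.12066744  0.04237138] [-0.11319494 -1.4337323   0.53868748]
[0.0057, -0.0002, 0.0006, 0.0, -0.003, 0.0, 0]
[0.0117, -0.0002, 0.0006, 0.0, -0.003, 0.0, 0]
[0.0177, -0.0002, 0.0006, 0.0, -0.003, 0.0, 0]
[0.0237, -0.0002, 0.0006, 0.0, -0.003, 0.0, 0]
[0.0297, 0.0001, 0.0007, 0.0, -0.003, -0.035, 0]
[0.0358, 0.0006, 0.0007, 0.0, -0.003, -0.144, 0]
[0.0418, 0.0006, 0.0007, 0.0, -0.003, -0.254, 0]
[0.0479, 0.0001, 0.0007, 0.001, -0.003, -0.363, 0]
```

View pics/side2.png

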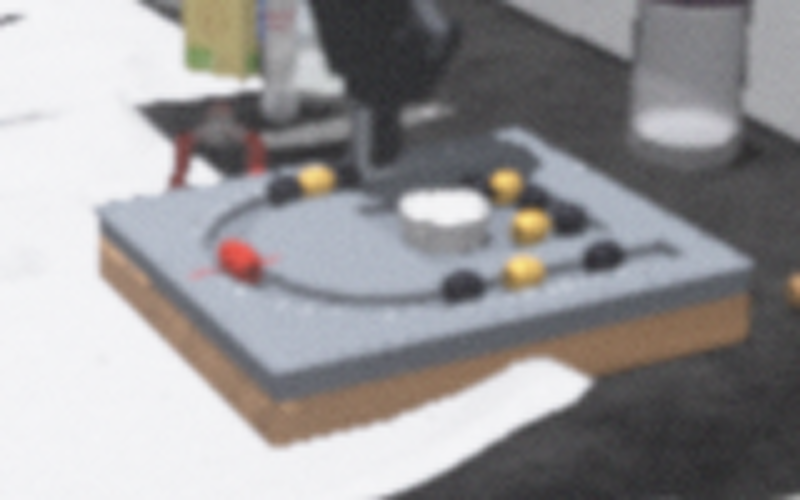

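Emit:
send_rows(
  commands=[
    [[0.006, 0, 0, 0, 0, 0, 0], [0.012, 0, 0, 0, 0, 0, 0], [0.018, 0, 0, 0, 0, 0, 0], [0.024, 0, 0, 0, 0, 0, 0], [0.03, 0, 0, 0, 0, -0.035, 0], [0.036, 0.0005, 0, 0, 0, -0.144, 0], [0.042, 0.0005, 0, 0, 0, -0.254, 0], [0.048, 0, 0, 0, 0, -0.363, 0]],
  ],
)

```text
time: 7.75
eef_pos: [0.4882, -0.1205, 0.0425]
orientation: [[-0.959, -0.285, -0.001], [-0.285, 0.959, 0.0], [0.001, 0.0, -1.0]]
wrist_force: [1.0, 0.1, -0.6]
grip_width: -0.0001
gripper_force: 0.1
```

```bash
python3 - <<'E'
from plan import *
o=get_obs();print(o["eef_pos"],o["wrist_force"])
# contact arc estimate
p=tob(Q,o["eef_pos"]);x=np.array(o["orientation"])[:2,0]; b=tob([0,0,Q[2]],x)/1000*11; c=p+b;print(p,c,np.hypot(*c),70*np.arctan2(c[1],-c[0]))
rows(1,np.linspace(86,65,8),.042)
E
```

```text
[ 0.48817261 -0.12054568  0.04249418] [ 0.95422909  0.11945586 -0.59813325]
[-8.93275906 70.24100016] [-19.47237456  67.09198955] 69.86063579097384 90.1826168380638
[0.0042, 0.0006, 0.0005, 0.001, -0.002, -0.066, 0]
[0.0072, 0.0009, 0.0005, 0.001, -0.002, -0.121, 0]
[0.0103, 0.001, 0.0005, 0.001, -0.002, -0.175, 0]
[0.0133, 0.001, 0.0005, 0.001, -0.002, -0.23, 0]
[0.0163, 0.0008, 0.0005, 0.001, -0.002, -0.284, 0]
[0.0193, 0.0006, 0.0005, 0.001, -0.002, -0.339, 0]
[0.0224, 0.0002, 0.0005, 0.001, -0.002, -0.393, 0]
[0.0253, -0.0004, 0.0005, 0.001, -0.002, -0.448, 0]
```

Emit:
send_rows(
  commands=[
    [[0.004, 0.0006, 0, 0, 0, -0.066, 0], [0.007, 0.0009, 0, 0, 0, -0.121, 0], [0.01, 0.001, 0, 0, 0, -0.175, 0], [0.013, 0.001, 0, 0, 0, -0.23, 0], [0.016, 0.0008, 0, 0, 0, -0.284, 0], [0.019, 0.0006, 0, 0, 0, -0.339, 0], [0.021, 0.0004, 0, 0, 0, -0.37, 0], [0.021, 0.0004, 0, 0, 0, -0.37, 0]],
  ],
)

```text
time: 8.55
eef_pos: [0.468, -0.1262, 0.0425]
orientation: [[-0.839, -0.544, -0.002], [-0.544, 0.839, 0.0], [0.001, 0.001, -1.0]]
wrist_force: [-0.1, 0.4, -0.6]
grip_width: 0.0
gripper_force: 0.0
```

```bash
cat >> plan.py <<'E'
def where(side):
    o=get_obs();p=tob(Q,o["eef_pos"]);x=np.array(o["orientation"])[:2,0]; c=p+tob([0,0,Q[2]],x)/1000*11
    print("t",o["time"],"z",o["eef_pos"][2],"F",np.round(o["wrist_force"],1),"r",np.hypot(*c),"arc",70*np.arctan2(side*c[1],-c[0]))
def pics(n):
    a=snapshot("top")["image"][200:260,305:395]; b=snapshot("side")["image"][200:260,280:370]
    cv2.imwrite(f"pics/{n}.png",np.vstack([cv2.resize(i,(450,300) ,interpolation=cv2.INTER_CUBIC) for i in (a,b)]))
E
python3 - <<'E'
from plan import *
where(1); pics("p3"); rows(1,[68,66,65,64,63,62],.042)
E
```

```text
t 8.55 z 0.04250599993666557 F [-0.1  0.4 -0.6] r 70.00069398989469 arc 69.44717834518548
[0.0018, 0.0004, 0.0005, 0.001, -0.002, -0.03, 0]
[0.0038, 0.0006, 0.0005, 0.001, -0.002, -0.067, 0]
[0.0048, 0.0007, 0.0005, 0.001, -0.002, -0.085, 0]
[0.0058, 0.0008, 0.0005, 0.001, -0.002, -0.103, 0]
[0.0068, 0.0009, 0.0005, 0.001, -0.002, -0.121, 0]
[0.0078, 0.0009, 0.0005, 0.001, -0.002, -0.139, 0]
```

View pics/p3.png

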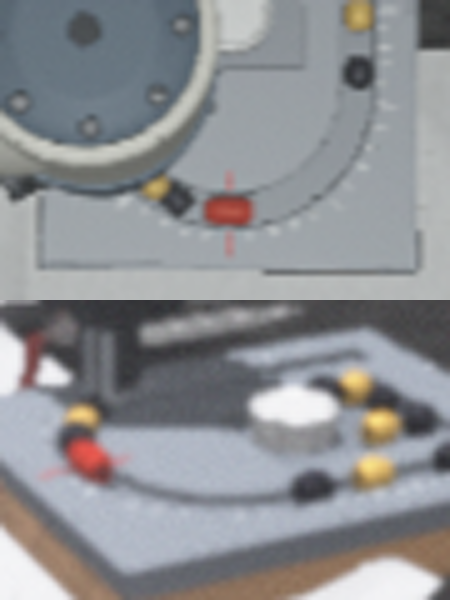

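Emit:
send_rows(
  commands=[
    [[0.0015, 0.0004, 0, 0, 0, -0.025, 0], [0.003, 0.0005, 0, 0, 0, -0.05, 0], [0.0045, 0.0007, 0, 0, 0, -0.08, 0], [0.006, 0.0008, 0, 0, 0, -0.106, 0], [0.007, 0.0009, 0, 0, 0, -0.125, 0], [0.0078, 0.0009, 0, 0, 0, -0.139, 0], [0.0078, 0.0009, 0, 0, 0, -0.139, 0], [0.0078, 0.0009, 0, 0, 0, -0.139, 0]],
  ],
)

```text
time: 9.45
eef_pos: [0.4614, -0.1296, 0.0425]
orientation: [[-0.775, -0.632, -0.002], [-0.632, 0.775, -0.0], [0.001, 0.001, -1.0]]
wrist_force: [0.5, 0.4, 0.1]
grip_width: 0.0003
gripper_force: 0.1
```

```bash
python3 - <<'E'
from plan import *
where(1); pics("p4"); rows(1,[61,60,59,58],.042)
E
```

```text
t 9.45 z 0.04248118743321588 F [0.5 0.4 0.1] r 69.9330416943061 arc 62.038796947575
[0.0011, 0.0002, 0.0005, 0.001, -0.002, -0.018, 0]
[0.0021, 0.0004, 0.0005, 0.001, -0.002, -0.036, 0]
[0.0031, 0.0005, 0.0005, 0.001, -0.002, -0.054, 0]
[0.0041, 0.0006, 0.0005, 0.001, -0.002, -0.073, 0]
```

View pics/p4.png

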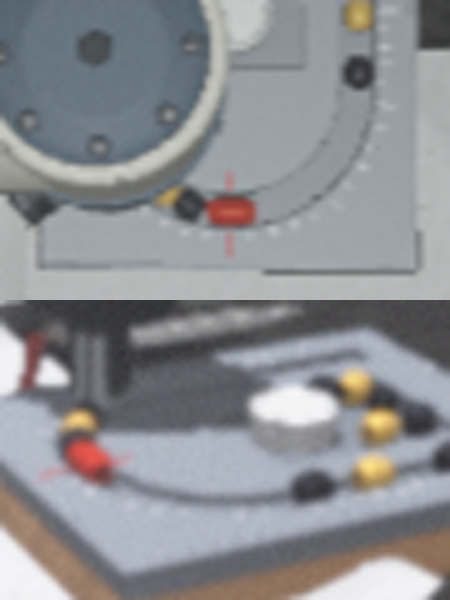

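Emit:
send_rows(
  commands=[
    [[0.0006, 0.0001, 0, 0, 0, -0.01, 0], [0.0011, 0.0002, 0, 0, 0, -0.018, 0], [0.0011, 0.0002, 0, 0, 0, -0.018, 0], [-0.002, 0, 0, 0, 0, -0.018, 0], [-0.008, 0, 0, 0, 0, -0.018, 0], [-0.015, 0, 0, 0, 0, -0.018, 0], [-0.015, 0, -0.025, 0, 0, -0.018, 0], [-0.015, 0, -0.055, 0, 0, -0.018, 0]],
  ],
)

```text
time: 10.35
eef_pos: [0.4726, -0.1196, 0.097]
orientation: [[-0.766, -0.643, -0.005], [-0.643, 0.766, -0.0], [0.004, 0.003, -1.0]]
wrist_force: [0.9, 0.9, -0.5]
grip_width: -0.0003
gripper_force: 0.0
```

```bash
cat >> plan.py <<'E'
def stone(s):
    g=cv2.cvtColor(s["image"],cv2.COLOR_BGR2HSV); i=s["image"].astype(float); wt=np.clip(i[...,2]-(i[...,0]+i[...,1])/2-60,0,None)
    wt[:205]=0;wt[255:]=0;wt[:,:320]=0;wt[:,385:]=0
    v,u=np.mgrid[:400,:640]; p=w(s,(wt*u).sum()/wt.sum(),(wt*v).sum()/wt.sum(),z=.047); return np.round(tob(Q,p),2)
E
python3 - <<'E'
from plan import *
s=snapshot("top"); print(stone(s)); s0=dict(s,image=cv2.imread("pics/top0.png")); print(stone(s0))
rows(-1,[200,208],.1)
print(get_obs()["eef_pos"])
E
```

```text
[-71.6   -1.89]
[-7.103e+01  4.000e-02]
[-0.0025, -0.1859, 0.004, -0.005, 0.005, 0.893, 0]
[-0.0087, -0.1911, 0.004, -0.005, 0.005, 0.893, 0]
[ 0.47627061 -0.12035858  0.10306213]
```

Emit:
send_rows(
  commands=[
    [[-0.001, -0.03, -0.01, 0, 0, 0.15, 0], [-0.003, -0.07, -0.01, 0, 0, 0.3, 0], [-0.005, -0.11, -0.01, 0, 0, 0.45, 0], [-0.007, -0.15, -0.01, 0, 0, 0.6, 0], [-0.008, -0.18, -0.005, 0, 0, 0.75, 0], [-0.0087, -0.191, 0.005, 0, 0, 0.893, 0], [-0.0087, -0.191, 0.02, 0, 0, 0.893, 0], [-0.0087, -0.191, 0.035, 0, 0, 0.893, 0]],
  ],
)

```text
time: 11.2
eef_pos: [0.6032, -0.261, 0.0611]
orientation: [[-1.0, 0.004, -0.002], [0.004, 1.0, 0.0], [0.002, 0.0, -1.0]]
wrist_force: [-0.0, -0.2, -0.4]
grip_width: 0.0
gripper_force: 0.0
```

```bash
python3 - <<'E'
from plan import *
print(get_obs()["eef_pos"]); rows(-1,[208,198],.0425)
E
```

```text
[ 0.60315141 -0.26102343  0.0610511 ]
[-0.0028, 0.0001, 0.0185, 0.0, -0.002, -0.003, 0]
[0.0072, 0.0, 0.0186, 0.0, -0.002, -0.003, 0]
```

Emit:
send_rows(
  commands=[
    [[-0.003, 0, 0.006, 0, -0.002, -0.003, 0], [-0.003, 0, 0.012, 0, -0.002, -0.003, 0], [-0.003, 0, 0.017, 0, -0.002, -0.003, 0], [-0.003, 0, 0.017, 0, -0.002, -0.003, 0], [-0.003, 0, 0.017, 0, -0.002, -0.003, 0], [0.002, 0, 0.018, 0, -0.002, -0.003, 0], [0.006, 0, 0.018, 0, -0.002, -0.003, 0], [0.006, 0, 0.018, 0, -0.002, -0.003, 0]],
  ],
)

```text
time: 12.0
eef_pos: [0.5958, -0.2609, 0.0446]
orientation: [[-1.0, 0.001, 0.0], [0.001, 1.0, 0.0], [-0.0, 0.0, -1.0]]
wrist_force: [1.3, -0.3, 0.2]
grip_width: 0.0003
gripper_force: 0.0
```

```bash
python3 - <<'E'
from plan import *
print(get_obs()["eef_pos"]); rows(-1,[198,150],.0425)
E
```

```text
[ 0.59584045 -0.2608726   0.04464935]
[-0.0001, -0.0001, 0.0021, 0.0, 0.0, 0.0, 0]
[0.0479, -0.0001, 0.0021, 0.0, 0.0, 0.0, 0]
```

Emit:
send_rows(
  commands=[
    [[0, 0, 0.002, 0, 0, 0.002, 0], [0.006, 0, 0.002, 0, 0, 0.002, 0], [0.012, 0, 0.002, 0, 0, 0.002, 0], [0.018, 0, 0.002, 0, 0, 0.002, 0], [0.024, 0, 0.002, 0, 0, 0.002, 0], [0.03, 0, 0.002, 0, 0, 0.002, 0], [0.036, 0, 0.002, 0, 0, 0.002, 0], [0.042, 0, 0.002, 0, 0, 0.002, 0]],
  ],
)

```text
time: 12.8
eef_pos: [0.554, -0.2608, 0.0424]
orientation: [[-1.0, 0.003, 0.0], [0.003, 1.0, -0.0], [-0.0, -0.0, -1.0]]
wrist_force: [1.1, 0.2, 0.8]
grip_width: 0.0001
gripper_force: 0.1
```

Emit:
send_rows(
  commands=[
    [[0.006, 0, 0, 0, 0, 0, 0], [0.012, 0, 0, 0, 0, 0, 0], [0.018, 0, 0, 0, 0, 0, 0], [0.024, 0, 0, 0, 0, 0, 0], [0.03, 0, 0, 0, 0, 0, 0], [0.034, 0, 0, 0, 0, 0, 0], [0.038, 0, 0, 0, 0, 0, 0], [0.041, 0, 0, 0, 0, 0, 0]],
  ],
)

```text
time: 13.6
eef_pos: [0.5132, -0.2607, 0.0423]
orientation: [[-1.0, 0.003, 0.0], [0.003, 1.0, -0.0], [-0.0, -0.0, -1.0]]
wrist_force: [-0.6, -0.2, 0.7]
grip_width: -0.0002
gripper_force: 0.2
```

```bash
python3 - <<'E'
from plan import *
o=get_obs();print(o["time"],o["eef_pos"],o["wrist_force"]); rows(-1,np.linspace(110,75,8),.0425)
E
```

```text
13.6 [ 0.51317201 -0.26071992  0.04231824] [-0.56792956 -0.22771012  0.74623814]
[0.0052, -0.0001, -0.0002, -0.0, 0.0, -0.002, 0]
[0.0103, -0.0007, -0.0002, -0.0, 0.0, 0.089, 0]
[0.0153, -0.001, -0.0002, -0.0, 0.0, 0.18, 0]
[0.0204, -0.0009, -0.0002, -0.0, 0.0, 0.271, 0]
[0.0254, -0.0004, -0.0002, -0.0, 0.0, 0.361, 0]
[0.0304, 0.0004, -0.0002, -0.0, 0.0, 0.452, 0]
[0.0353, 0.0016, -0.0002, -0.0, 0.0, 0.543, 0]
[0.0401, 0.0031, -0.0002, -0.0, 0.0, 0.634, 0]
```

Emit:
send_rows(
  commands=[
    [[0.005, 0, 0, 0, 0, 0, 0], [0.01, -0.0007, 0, 0, 0, 0.089, 0], [0.0153, -0.001, 0, 0, 0, 0.18, 0], [0.0204, -0.0009, 0, 0, 0, 0.271, 0], [0.0254, -0.0004, 0, 0, 0, 0.361, 0], [0.0304, 0.0004, 0, 0, 0, 0.452, 0], [0.0353, 0.0016, 0, 0, 0, 0.543, 0], [0.04, 0.0031, 0, 0, 0, 0.634, 0]],
  ],
)

```text
time: 14.4
eef_pos: [0.473, -0.2575, 0.0422]
orientation: [[-0.876, 0.483, -0.0], [0.483, 0.876, -0.0], [0.0, -0.0, -1.0]]
wrist_force: [0.5, 0.7, -0.0]
grip_width: -0.0001
gripper_force: 0.1
```

```bash
python3 - <<'E'
from plan import *
where(-1); rows(-1,[72,70,68,67,66,65,64.5],.0425); pics("p5")
E
```

```text
t 14.4 z 0.04224805895173475 F [ 0.5  0.7 -0. ] r 69.99824287461612 arc 74.9923585067705
[0.003, -0.0004, -0.0003, -0.0, -0.0, 0.051, 0]
[0.005, -0.0006, -0.0003, -0.0, -0.0, 0.087, 0]
[0.007, -0.0007, -0.0003, -0.0, -0.0, 0.124, 0]
[0.008, -0.0008, -0.0003, -0.0, -0.0, 0.142, 0]
[0.0091, -0.0008, -0.0003, -0.0, -0.0, 0.16, 0]
[0.0101, -0.0009, -0.0003, -0.0, -0.0, 0.178, 0]
[0.0106, -0.0009, -0.0003, -0.0, -0.0, 0.187, 0]
```

View pics/p5.png

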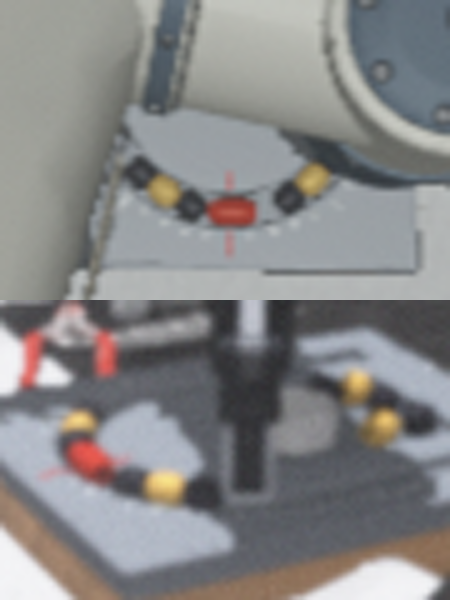

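Emit:
send_rows(
  commands=[
    [[0.0015, -0.0002, 0, 0, 0, 0.025, 0], [0.003, -0.0004, 0, 0, 0, 0.051, 0], [0.0045, -0.0005, 0, 0, 0, 0.08, 0], [0.006, -0.0006, 0, 0, 0, 0.105, 0], [0.0075, -0.0007, 0, 0, 0, 0.133, 0], [0.009, -0.0008, 0, 0, 0, 0.16, 0], [0.0106, -0.0009, 0, 0, 0, 0.187, 0], [0.0106, -0.0009, 0, 0, 0, 0.187, 0]],
  ],
)

```text
time: 15.3
eef_pos: [0.4636, -0.2531, 0.0423]
orientation: [[-0.797, 0.604, 0.0], [0.604, 0.797, -0.0], [-0.0, 0.0, -1.0]]
wrist_force: [0.9, -1.5, 0.2]
grip_width: -0.0005
gripper_force: 0.2
```

```bash
python3 - <<'E'
from plan import *
where(-1); print([stone(snapshot("top")) for _ in range(2)]); rows(-1,[64,63.5,63,62.5,62],.0425); pics("p6")
E
```

```text
t 15.3 z 0.04232613836314618 F [ 0.9 -1.5  0.2] r 69.84705159360135 arc 64.6935774304909
[array([-71.79,   0.17]), array([-71.77,   0.08])]
[0.0008, -0.0003, -0.0002, -0.0, -0.0, 0.014, 0]
[0.0013, -0.0004, -0.0002, -0.0, -0.0, 0.023, 0]
[0.0018, -0.0004, -0.0002, -0.0, -0.0, 0.032, 0]
[0.0023, -0.0005, -0.0002, -0.0, -0.0, 0.041, 0]
[0.0028, -0.0005, -0.0002, -0.0, -0.0, 0.05, 0]
```

View pics/p6.png

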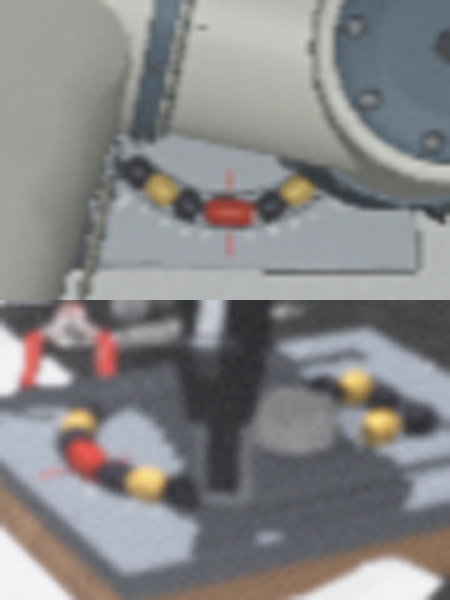

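Emit:
send_rows(
  commands=[
    [[-0.003, 0, 0, 0, 0, 0, 0], [-0.008, 0, 0, 0, 0, 0, 0], [-0.015, 0, 0, 0, 0, 0, 0], [-0.015, 0, -0.02, 0, 0, 0, 0], [-0.015, 0, -0.06, 0, 0, 0, 0], [-0.015, 0, -0.11, 0, 0, 0, 0], [-0.015, -0.03, -0.15, 0, 0, 0, 0], [-0.03, -0.08, -0.17, 0, 0, 0, 0]],
  ],
)

```text
time: 16.3
eef_pos: [0.4431, -0.3305, 0.2154]
orientation: [[-0.8, 0.6, 0.007], [0.6, 0.8, -0.004], [-0.008, 0.001, -1.0]]
wrist_force: [0.9, -1.0, -0.4]
grip_width: 0.0001
gripper_force: 0.0
```

Emit:
send_rows(
  commands=[
    [[0, -0.03, 0, 0, 0, 0, 0], [0, -0.06, 0, 0, 0, 0, 0], [0, -0.1, 0, 0, 0, 0, 0], [0, -0.14, 0, 0, 0, 0, 0], [0, -0.15, 0, 0, 0, 0, 0], [0, -0.15, 0, 0, 0, 0, 0], [0, -0.15, 0, 0, 0, 0, 0], [0, -0.15, 0, 0, 0, 0, 0]],
  ],
)

```text
time: 17.1
eef_pos: [0.3516, -0.4489, 0.2102]
orientation: [[-0.798, 0.602, 0.0], [0.602, 0.798, 0.0], [-0.0, 0.0, -1.0]]
wrist_force: [-0.7, 0.6, -0.1]
grip_width: 0.0
gripper_force: 0.0
```

```bash
python3 - <<'E'
from plan import *
print(stone(snapshot("top")),get_obs()["eef_pos"]); pics("p7")
E
```

```text
[-71.66   0.36] [ 0.35164079 -0.44886809  0.21020289]
```

View pics/p7.png

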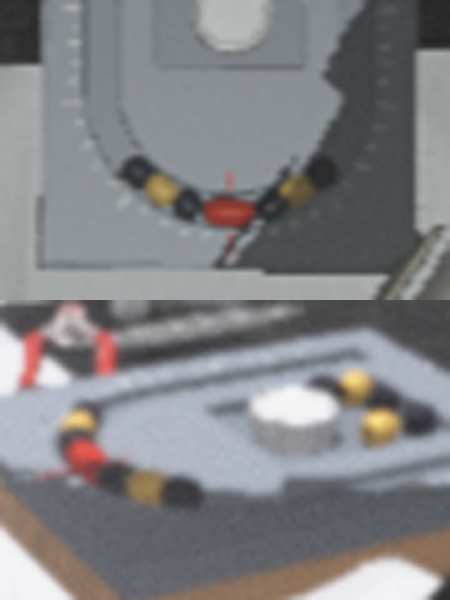

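The final view shows both chains closed with no gaps, at (137,170) to (321,172). The stone is at (230,211), on the red mark at column 230.

```bash
python3 -c "
from rig import arm; print(arm.close_job())"
```

```text
the job is handed in; nothing more can be done
None
```

The job is handed in at about 17 s: the last pictures show the beads on both sides touching each other and the stone with no visible gaps, and the stone measured within about 0.4 mm of the red centre mark.

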